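# Put the cork away in the childproof box

## Task

Put the loose wine cork away in the childproof cork box: press the tab on its sliding cover down to the point where it lets go and, still pressing, slide the cover fully open; lay the cork in the compartment, then slide the cover fully shut so that the tab springs up again and latches. Leave the tumbler standing where it is.

Things in the scene. Friction and masses are not known exactly. Their poses are not given: they have to be found in the camera images.
- cork_box: Low wooden box, 196 x 96 mm, 62 mm high, fixed to the worktop. Origin at the centre of its underside, z up; +x is the way its flat cover slides open. Side walls with rail lips stand at y = +-39 to +-48 mm, 62 mm high, along the whole length. The compartment is at the -x end; at x above -12 mm is a closed deck over which the opened cover lies.
- compartment (a point): Centre of the compartment's floor, 6 mm above the worktop, at box x = -50 mm. Axes are the box's. The compartment is 76 mm long (box x) and 80 mm wide (78 mm between the lips), its end wall 56 mm high. With the cover fully open it is wholly uncovered; shut, the cover's underside is 51 mm and its top 56 mm above the worktop.
- box_cover (a joint): Position of the sliding cover along the box's +x, in m: 0 = fully shut, 0.075 = fully open (stop). The cover is a 110 x 79 mm board, 5 mm thick, held in its rails, friction about 1.5 N; it stays where it is left. While latched shut it has about 1.5 mm of play.
- tab_top (a point): Centre of the top of the release tab, a dark wooden block on the cover, 34 mm long (box x), 22 mm wide (box y), its top 30 mm above the cover and 86 mm above the worktop when up. Axes are the box's. It slides along with the cover; it goes down against a spring (2 N at first, 0.4 N more per mm, hard stop at 17.5 mm). Pinch it across its width or press on top.
- tab_shut (a point): Fixed point of the box: where the tab's top centre is with the cover latched shut (box x = 5 mm). Here the cover slides only with the tab at the right depth, within 1 mm; pressed less it is held, pressed more it jams while pushed. The depth differs each time, 4 to 14 mm, and cannot be seen: feel for it from above, pushing the cover gently to +x (5 to 10 N) at growing depth until it gives.
- tab_open (a point): Fixed point of the box: where the tab's top centre is with the cover fully open (box x = 80 mm). Once moved 5 mm or more, a floor 1 mm below the right depth bears the tab, so press down onto it (at most 15 mm) and slide either way. Let up on the way, the tab catches in notches and holds the cover until pressed again; fully open or shut it springs up.
- cork_centre (a point): Centre of the wine cork, a cork cylinder 23 mm in diameter and 42 mm long, lying on the worktop (centre 12 mm up), 12 g; it can roll. The point's x axis is the cork's long axis.
- tumbler: Bystander: clear drinking glass, 76 mm wide, 86 mm high, standing on a 9 mm cork coaster. Origin at the centre of its underside.

How it is judged (in metres and radians):
On the way, in this order (a step that is already met when the one before it is completed fails the run):
1. the cover is slid open (value of joint box_cover above 0.062 m), for 0.2 s.
2. the cork is in the compartment, with the cover still open (x of cork_centre in the frame of cork_box between -0.088 and -0.01 m and y of cork_centre in the frame of cork_box between -0.041 and 0.041 m and z of cork_centre in the frame of cork_box between 0.005 and 0.04 m and value of joint box_cover above 0.055 m), for 0.2 s.
At the end, for the whole second after the job is handed in: The cover is shut (within 3 mm), the tab is up again (within 2 mm of its rest height), and the cork's centre is inside the compartment (value of joint box_cover below 0.003 m and z of tab_top in the frame of cork_box above 0.084 m and x of cork_centre in the frame of cork_box between -0.088 and -0.01 m and y of cork_centre in the frame of cork_box between -0.041 and 0.041 m and z of cork_centre in the frame of cork_box between 0.005 and 0.04 m); the robot touches nothing.
It fails at once if the tumbler is moved by more than 30 mm or tipped (distance of tumbler from where it was at the start of the episode above 0.03 m or angle between tumbler's own z axis and vertical above 0.4 rad).
It also fails if it takes over 72 s, if anything falls off the work surface, if the arm or the gripper's body presses on something with over 40 N, if the wrist force passes 120 N, or if a joint passes its speed limit or range.

## Robot

A 6-joint arm with a two-finger parallel gripper is mounted at the origin on the work surface; the furniture and walls round the work are solid. World frame = base frame: x ahead of the robot, y to its left, z up, the work surface at z = 0. Lengths are in mm, angles in rad, forces in N, time in s.
With the tool pointing down it reaches from about 250 to 850 mm from the base axis. Payload 12.5 kg.
Tool frame: the origin (TCP) lies at the very end of the fingers, on their centre line; the grasp point (between the pads) lies 19 mm behind it; z points along the fingers, y is the line along which they close (so a half turn about z gives the same grasp; the last joint's range is limited). The gripper opens to 93 mm and grips with 3 to 60 N. Pads are 15 mm wide; open, the fingers measure 128 mm over their backs; the gripper's body (75 mm by 188 mm) begins 65 mm behind the grasp point.
Start: joints at [-1.196, 0.351, 1.652, -0, 1.139, -0.085], TCP at [244.089, -492.854, 218.633] pointing down, gripper open.
Joint ranges: [-2.75, 2.75], [-0.79, 2.1], [0.01, 2.65], [-1.57, 4.71], [0.07, 3.14], [-2.87, 2.87]. Speed limits (rad/s): [2.22, 2.22, 2.79, 3.14, 3.14, 3.14].

## Interface

Orientations are given as a unit quaternion [w, x, y, z].
In Python, from rig import env gives the robot as it stands.
- The arm moves only by the tool arm_command, never from a script. Its argument "plan" is text: rows parted by semicolons, each of 7 numbers parted by spaces: the gripper command: -1 is fully open, 1 is shut, values between are in proportion, then the shift along the tool's x, y, z as a fraction of full scale, then the turn, a rotation vector about the tool's x, y, z as a fraction of full scale. A call has 1 to 20 rows; each row shifts and turns the commanded pose from where the row before left it, along the tool's axes as they then stand; what a row does not reach is not made up. Full scale, the value 1, is 50 mm for a shift and 0.12 rad for a turn. A row lasts 1/10 s, in which the tool goes at most 50 mm and 8.59 degrees, less where a joint would pass 70% of its speed; a pose out of reach is approached as far as the arm can. A call with a number of a shift or a turn outside -1 to 1 is refused whole. A call with a gripper value outside its range is refused whole. The fingers move at their own pace and stop on an object; "newtons" is the grip in N (left out, the last holds). Time passes only in rows, so rows that do not move let the fingers close. It gives the time, the measured TCP pose, the force, the opening and the grip force at its end, in the units of the state.
- env.observe(): the state, without advancing time (a new reading comes with each control period).
- env.camera(name): name is "scene" or "top"; returns the picture (480x640x3 uint8, blue, green, red); there is no depth.
- env.camera_model(name): a dict with "intrinsics" (3x3 intrinsics, pixels), "dist_coeffs" ([k1, k2, p1, p2, k3] as OpenCV has them; the pictures are not rectified), "eye" and "orientation" of the camera in the world. Camera axes: x right, y down, z forward; pixel columns grow to the right and rows downward; lengths in mm; the calibration is good to about 2 mm. A picture is of the moment at which its call begins. camera_model takes no time and is no camera call.
- env.hand_in(): hands the job in; it is judged then, once.
The state is a dict: "time_s": time; "joint_positions": joint angles; "dq": joint speeds; "tau": joint torques, N m; "tcp_pos": TCP position; "tcp_rot": TCP orientation; "contact_force": force on the tool from outside, world axes, zero at the start; "torque": the same for the moment, N m; "opening": opening from 0.0 (shut) to 1.0 (fully open); "grip_force": force on a finger pad.
Only numpy, scipy, OpenCV 4.12 (cv2) and the standard library are available. Lean on these libraries where they do the work, as an engineer would, in place of code of your own. Each camera call takes 0.05 s, during which the arm holds its last target. There are 200 camera calls.

## Working session

There is one attempt and no reset: what is moved stays moved. The work goes in short steps, Python scripts to look and compute and a tool call to move; the robot and the scene stay as the last step left them, time stands still between calls to the robot, and variables do not carry over. Pictures are saved under pics/ and viewed, at most 10 in all, crops included, and the job is handed in when it is done.

Besides the shell and the picture viewer there is one more tool, called after ">>>" as name(argument=value, ...) on one line, values as JSON. arm_command: Moves the arm, as the interface text tells. Shift numbers are shares of 50 mm and turn numbers shares of 0.12 rad, none past 1 either way. Its arguments: {"type":"object","properties":{"plan":{"type":"string"},"newtons":{"type":"number"}},"required":["plan"]}

```bash
mkdir -p pics; ls; python3 - <<'E'
from rig import env
import cv2
for n in("scene","top"):
    cv2.imwrite(f"pics/{n}0.png",env.camera(n)); print(n,env.camera_model(n))
print(env.observe())
E
```

```text
pics
scene {'intrinsics': array([[577.37526741,   0.        , 320.05882405],
       [  0.        , 577.37526741, 229.15342104],
       [  0.        ,   0.        ,   1.        ]]), 'dist_coeffs': array([-0.08903178,  0.        ,  0.        ,  0.        ,  0.        ]), 'eye': array([-199.07209131, -777.23626274, 1012.22239859]), 'orientation': array([-0.33654264,  0.85457241, -0.371552  ,  0.13562504])}
top {'intrinsics': array([[613.40460066,   0.        , 334.18002712],
       [  0.        , 613.40460066, 238.26564928],
       [  0.        ,   0.        ,   1.        ]]), 'dist_coeffs': array([0.03618114, 0.        , 0.        , 0.        , 0.        ]), 'eye': array([ 137.13409523, -181.26817797, 1415.99452103]), 'orientation': array([-0.07135457,  0.72525907, -0.68111945,  0.07059816])}
{'time_s': 0.1, 'joint_positions': array([-1.19562991e+00,  3.51186685e-01,  1.65233620e+00,  8.31888186e-06,
        1.13911119e+00, -8.45853182e-02]), 'dq': array([ 0.00010333, -0.00252059, -0.00199982,  0.00028321, -0.00028622,
       -0.00028548]), 'tau': array([ 5.61934139e-04, -4.98029244e+01, -2.85705900e+01,  7.00416346e-02,
        2.39425484e-02, -1.89390238e-05]), 'tcp_pos': array([ 243.96981649, -492.59093262,  218.16197496]), 'tcp_rot': array([-5.15775618e-04,  9.73694952e-01,  2.27854930e-01, -7.16519324e-05]), 'contact_force': array([-0.38142274, -0.24846638, -0.99580178]), 'torque': array([ 0.00339389, -0.04561255, -0.01765962]), 'grip_force': 0.0, 'opening': 1.0029381785173426}
```

View pics/scene0.png

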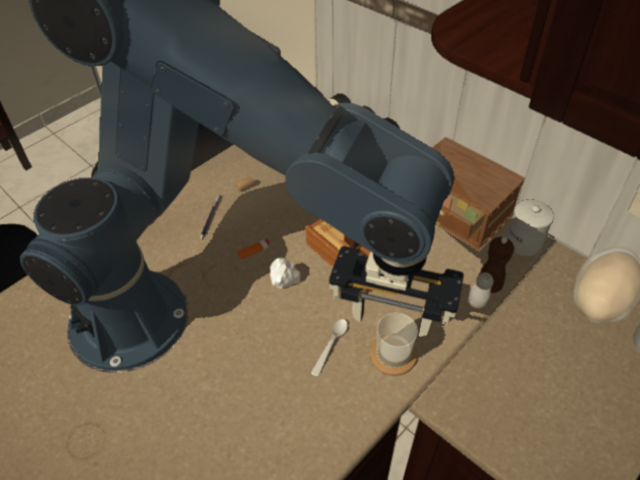

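View pics/top0.png

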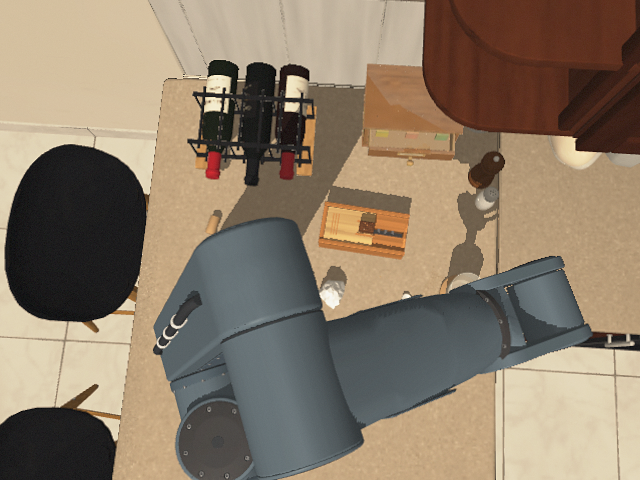

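The scene view shows the cork at about (247,184), the box partly hidden by the arm at (335,245), and the tumbler at (396,345). The top view shows the cork at (213,222), the box around (365,230) with its dark tab at (367,222), and the tumbler at about (463,285).

```bash
cat > h.py <<'E'
import numpy as np, cv2
from scipy.spatial.transform import Rotation as R
from rig import env
def px(name,uv,z):
    m=env.camera_model(name); q=m["orientation"]
    r=R.from_quat([q[1],q[2],q[3],q[0]])
    n=cv2.undistortPoints(np.array(uv,float).reshape(-1,1,2),m["intrinsics"],m["dist_coeffs"]).reshape(-1,2)
    d=r.apply(np.c_[n,np.ones(len(n))]); e=m["eye"]
    return e+d*((z-e[2])/d[:,2])[:,None]
E
python3 - <<'E'
from h import *
print(px("top",[[213,222]],12),px("scene",[[247,184]],12))
print(px("top",[[320,205],[410,212],[404,258],[320,248]],62)); print(px("scene",[[396,365]],0))
im=cv2.imread("pics/top0.png")
a=cv2.resize(im[185:275,305:425],None,fx=5,fy=5,interpolation=cv2.INTER_CUBIC)
b=cv2.resize(im[200:245,190:240],None,fx=4,fy=4,interpolation=cv2.INTER_CUBIC)
c=np.zeros((450,800,3),np.uint8); c[:450,:600]=a; c[:180,600:800]=b
cv2.imwrite("pics/crop0.png",c)
E
```

```text
[[444.00285507 114.98524654  12.        ]] [[442.9538905  111.53988884  12.        ]]
[[ 488.07970975 -134.10356926   62.        ]
 [ 484.65693038 -339.32174917   62.        ]
 [ 377.84946692 -329.90952152   62.        ]
 [ 388.68312146 -140.75406114   62.        ]]
[[ 300.82204646 -484.04314587    0.        ]]
```

View pics/crop0.png

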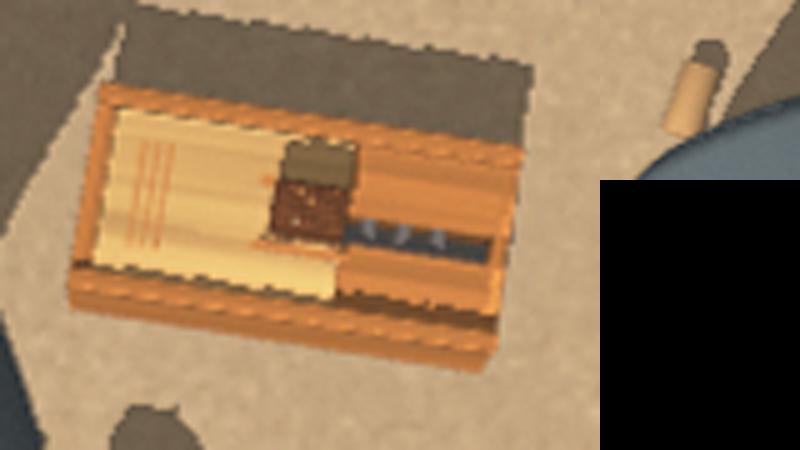

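The crop shows the box's rim corners at about crop (102,85), (523,148), (497,330), (72,270), the tab's top at about (312,207), and the cork at (690,98). The cover is shut and +x points to image right.

```bash
python3 - <<'E'
from h import *
c=np.array([[102,85],[523,148],[497,332],[72,272]])/5+[305,185]-.4
P=px("top",c,62); M=np.array([[-98,48],[98,48],[98,-48],[-98,-48]])
print(P, [np.linalg.norm(P[i]-P[(i+1)%4]) for i in range(4)])
ctr=P[:,:2].mean(0); Q=P[:,:2]-ctr
th=np.arctan2((M[:,0]*Q[:,1]-M[:,1]*Q[:,0]).sum(),(M*Q).sum()); print("ctr",ctr,"yaw",th)
d=np.array([np.cos(th),np.sin(th)]); print("tab_shut",ctr+5*d,"tab px",px("top",[np.array([312,207])/5+[305,185]-.4],86))
print("comp",ctr-50*d,"open",ctr+80*d)
k=np.array([[701,63],[684,136]])-[600,0]; k=k/4+[190,200]-.4
K=px("top",k,18); print("cork ends",K,K[:,:2].mean(0),np.linalg.norm(K[1]-K[0]))
o=env.observe();q=o["tcp_rot"];print(R.from_quat([q[1],q[2],q[3],q[0]]).as_matrix())
E
```

```text
[[ 496.78504539 -144.945494     62.        ]
 [ 479.40125679 -337.70429995   62.        ]
 [ 393.76375707 -329.28400672   62.        ]
 [ 409.11129008 -137.12976988   62.        ]] [np.float64(193.54108963765637), np.float64(86.0504659861268), np.float64(192.76617313513685), np.float64(88.02143439791654)]
ctr [ 444.76533733 -237.26589264] yaw -1.65717861194313
tab_shut [ 444.33396285 -242.24724948] tab px [[ 440.4445466 -242.3782398   86.       ]]
comp [ 449.07908212 -187.45232414] open [ 437.86334566 -316.96760222]
cork ends [[458.84847397 111.03064685  18.        ]
 [414.8025663  116.46360828  18.        ]] [436.82552014 113.74712756] 44.3797144251888
[[ 8.96164251e-01  4.43722317e-01 -3.74578285e-04]
 [ 4.43722465e-01 -8.96163729e-01  9.71763739e-04]
 [ 9.55097853e-05 -1.03706872e-03 -9.99999458e-01]]
```

>>> arm_command(plan="0.14 0.64 -0.3 0 0 0 0;0.14 0.64 -0.3 0 0 0 0;0.14 0.64 -0.3 0 0 0 0;0.14 0.64 -0.3 0 0 0 0;0.14 0.64 -0.3 0 0 0 0;0.14 0.64 -0.3 0 0 0 0;0.14 0.64 -0.3 0 0 0 0;0.14 0.64 -0.3 0 0 0 0;0.14 0.64 -0.3 0 0 0 0;0.14 0 0 0.2 0 0 -0.95;0.14 0 0 0.2 0 0 -0.95;0.14 0 0 0.2 0 0 -0.95;0.14 0 0 0.2 0 0 -0.95;0.14 0 0 0.2 0 0 -0.95;0.14 0 0 0.2 0 0 -0.95;0.14 0 0 0.2 0 0 -0.95;0.14 0 0 0.2 0 0 -0.95;0.14 0 0 0.2 0 0 -0.95;0.14 0 0 0 0 0 0", newtons=30)

```text
time_s: 2.0
tcp_pos: [441.6, -243.6, 127.4]
tcp_rot: [-0.001, 0.736, 0.677, -0.0]
contact_force: [-0.2, 0.0, -0.3]
opening: 0.428
grip_force: 0.0
```

```bash
python3 - <<'E'
from h import *
s=env.camera("scene");t=env.camera("top");cv2.imwrite("pics/scene1.png",s);cv2.imwrite("pics/top1.png",t)
o=env.observe();print(o["tcp_pos"],o["tcp_rot"],o["opening"])
a=cv2.resize(s[160:310,220:420],(800,600),interpolation=cv2.INTER_CUBIC)
cv2.imwrite("pics/crop1.png",a)
E
```

```text
[ 442.23206412 -244.02842655  128.69443835] [-2.07460345e-04  7.37625674e-01  6.75209835e-01 -3.36702106e-05] 0.43106151680672156
```

View pics/crop1.png

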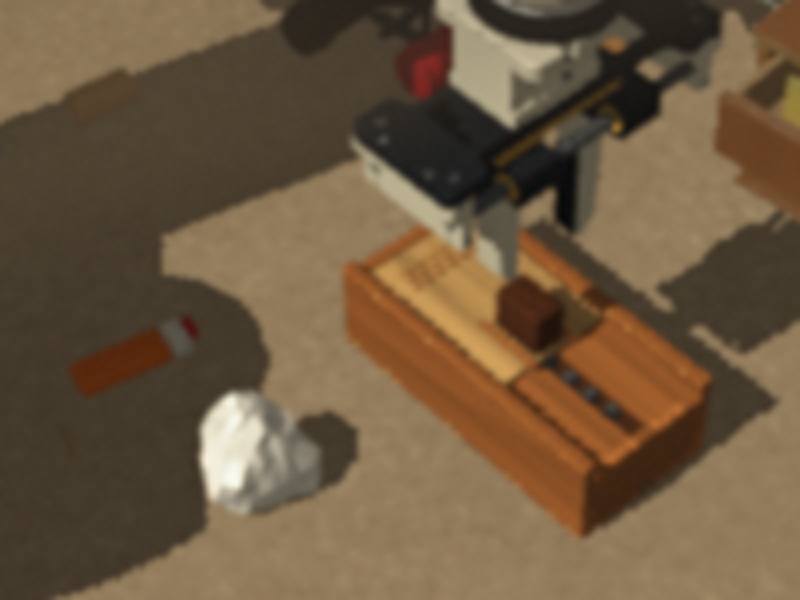

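The crop shows the fingers above the box; tab top at about crop (528,300), near rim corners at (345,265), (587,465), (710,380), and the cork at (98,93).

```bash
python3 - <<'E'
from h import *
f=lambda a,z:px("scene",np.array(a)/4+[220,160]-.4,z)
print(f([[345,265],[587,465],[710,380]],62).round(1)); print("tab",f([[528,299]],86).round(1))
P=f([[345,265],[587,465],[710,380]],62)[:,:2]
print(np.linalg.norm(P[0]-P[1]),np.linalg.norm(P[1]-P[2]),"ctr",(P[0]+P[2])/2, "yaw",np.arctan2(*(P[1]-P[0])[::-1]))
print("cork",f([[98,93]],14).round(1))
E
```

```text
[[ 408.3 -134.8   62. ]
 [ 391.8 -326.8   62. ]
 [ 480.2 -338.1   62. ]]
tab [[ 441.7 -241.4   86. ]]
192.70774401098402 89.17211484705983 ctr [ 444.23902772 -236.46164506] yaw -1.6564543468825272
cork [[439.5 118.5  14. ]]
```

>>> arm_command(plan="0.14 0.03 0 0.3 0 0 0;0.14 0 0 0.3 0 0 0;0.14 0 0 0.3 0 0 0;0.14 0 0 0.2 0 0 0;0.14 0 0 0 0 0 0;0.5 0 0 0 0 0 0;0.6 0 0 0 0 0 0;0.8 0 0 0 0 0 0;0.8 0 0 0 0 0 0;0.8 0 0 0 0 0 0", newtons=30)

```text
time_s: 3.1
tcp_pos: [442.4, -242.8, 73.9]
tcp_rot: [0.0, 0.737, 0.676, -0.0]
contact_force: [-2.0, -1.6, 1.2]
opening: 0.237
grip_force: 30.0
```

>>> arm_command(plan="0.8 0 0 0.04 0 0 0;0.8 0 0 0.02 0 0 0;0.8 -0.06 0 0 0 0 0;0.8 0 0 0 0 0 0;0.8 0 0 0 0 0 0")

```text
time_s: 3.6
tcp_pos: [442.2, -244.7, 70.5]
tcp_rot: [-0.001, 0.737, 0.676, 0.001]
contact_force: [-0.1, 7.2, 4.1]
opening: 0.23
grip_force: 30.0
```

>>> arm_command(plan="0.8 0 0 0.02 0 0 0;0.8 0 0 0 0 0 0")

```text
time_s: 3.8
tcp_pos: [442.2, -244.7, 69.6]
tcp_rot: [-0.001, 0.737, 0.676, 0.001]
contact_force: [0.0, 6.8, 3.5]
opening: 0.232
grip_force: 30.0
```

>>> arm_command(plan="0.8 0 0 0.02 0 0 0;0.8 0 0 0 0 0 0")

```text
time_s: 4.0
tcp_pos: [442.2, -244.7, 68.7]
tcp_rot: [-0.001, 0.737, 0.676, 0.001]
contact_force: [0.6, 7.4, 6.7]
opening: 0.231
grip_force: 30.0
```

>>> arm_command(plan="0.8 0 0 0.02 0 0 0;0.8 0 0 0 0 0 0")

```text
time_s: 4.2
tcp_pos: [442.2, -244.7, 67.7]
tcp_rot: [-0.001, 0.737, 0.676, 0.001]
contact_force: [0.3, 7.8, 6.4]
opening: 0.236
grip_force: 30.0
```

>>> arm_command(plan="0.8 0 0 0.02 0 0 0;0.8 0 0 0 0 0 0")

```text
time_s: 4.4
tcp_pos: [442.2, -244.7, 66.7]
tcp_rot: [-0.001, 0.737, 0.676, 0.001]
contact_force: [-0.5, 7.8, 7.0]
opening: 0.234
grip_force: 30.0
```

>>> arm_command(plan="0.8 0 0 0.02 0 0 0;0.8 0 0 0 0 0 0")

```text
time_s: 4.6
tcp_pos: [442.2, -244.7, 65.7]
tcp_rot: [-0.001, 0.737, 0.676, 0.001]
contact_force: [-0.1, 7.6, 6.9]
opening: 0.231
grip_force: 30.0
```

>>> arm_command(plan="0.8 0 0 0.02 0 0 0;0.8 0 0 0 0 0 0")

```text
time_s: 4.8
tcp_pos: [442.2, -244.7, 64.7]
tcp_rot: [-0.001, 0.737, 0.676, 0.0]
contact_force: [0.7, 7.2, 6.8]
opening: 0.232
grip_force: 30.0
```

>>> arm_command(plan="0.8 0 0 0.02 0 0 0;0.8 0 0 0 0 0 0")

```text
time_s: 5.0
tcp_pos: [442.2, -244.9, 63.7]
tcp_rot: [-0.001, 0.737, 0.676, 0.0]
contact_force: [-0.6, 6.1, 7.2]
opening: 0.23
grip_force: 30.0
```

>>> arm_command(plan="0.8 0 0 0.01 0 0 0;0.8 0 0 0 0 0 0")

```text
time_s: 5.2
tcp_pos: [442.2, -245.4, 63.2]
tcp_rot: [-0.0, 0.737, 0.676, 0.0]
contact_force: [-2.1, 2.2, 5.2]
opening: 0.232
grip_force: 30.0
```

>>> arm_command(plan="0.8 -0.06 0 0 0 0 0;0.8 -0.06 0 0 0 0 0;0.8 -0.06 0 0 0 0 0;0.8 0 0 0 0 0 0")

```text
time_s: 5.6
tcp_pos: [441.3, -255.0, 63.2]
tcp_rot: [-0.0, 0.737, 0.676, -0.0]
contact_force: [-3.6, -0.4, 4.2]
opening: 0.23
grip_force: 30.0
```

>>> arm_command(plan="0.8 -0.1 0 0.01 0 0 0;0.8 -0.2 0 0 0 0 0;0.8 -0.2 0 0 0 0 0;0.8 -0.2 0 0 0 0 0;0.8 -0.2 0 0 0 0 0;0.8 -0.2 0 0 0 0 0;0.8 -0.14 0 0 0 0 0;0.8 -0.06 0 0 0 0 0;0.8 0 0 0 0 0 0")

```text
time_s: 6.5
tcp_pos: [435.3, -317.8, 62.1]
tcp_rot: [-0.002, 0.737, 0.676, 0.001]
contact_force: [-0.2, 11.1, 6.9]
opening: 0.236
grip_force: 30.0
```

>>> arm_command(plan="0.8 0.03 0 0 0 0 0;0.3 0 0 0 0 0 0;0.3 0 0 0 0 0 0;0.3 0 0 -0.1 0 0 0;0.3 0 0 -0.3 0 0 0;0.3 0 0 -0.6 0 0 0;0.3 0 0 -0.6 0 0 0;0 0 0 -0.6 0 0 0;0 0 0 -0.6 0 0 0;0 0 0 0 0 0 0")

```text
time_s: 7.5
tcp_pos: [437.4, -319.1, 206.8]
tcp_rot: [0.003, 0.737, 0.676, 0.0]
contact_force: [0.9, -0.0, 0.8]
opening: 0.492
grip_force: 0.0
```

```bash
python3 - <<'E'
from h import *
s=env.camera("scene");t=env.camera("top");cv2.imwrite("pics/scene2.png",s);cv2.imwrite("pics/top2.png",t)
o=env.observe();print(o["tcp_pos"],o["tcp_rot"],o["joint_positions"])
print(px("top",[[213,180]]*3,60),px("top",[[213,180]],120))
a=cv2.resize(s[160:300,225:345],(480,560),interpolation=cv2.INTER_CUBIC)
b=cv2.resize(t[160:240,190:270],(320,320),interpolation=cv2.INTER_CUBIC)
d=cv2.resize(t[170:270,300:430],(320,240),interpolation=cv2.INTER_CUBIC)
c=np.zeros((560,800,3),np.uint8);c[:,:480]=a;c[:320,480:]=b;c[320:,480:]=d;cv2.imwrite("pics/crop2.png",c)
E
```

```text
[ 436.08514664 -317.96391691  202.97817138] [5.86741602e-04 7.36532869e-01 6.76401495e-01 7.92216620e-05] [-7.16292136e-01  3.48636512e-01  1.69643643e+00  3.00573458e-05
  1.09533588e+00 -6.31241616e-01]
[[531.93299798 114.80336774  60.        ]
 [531.93299798 114.80336774  60.        ]
 [531.93299798 114.80336774  60.        ]] [[514.46394939 101.70280393 120.        ]]
```

View pics/crop2.png

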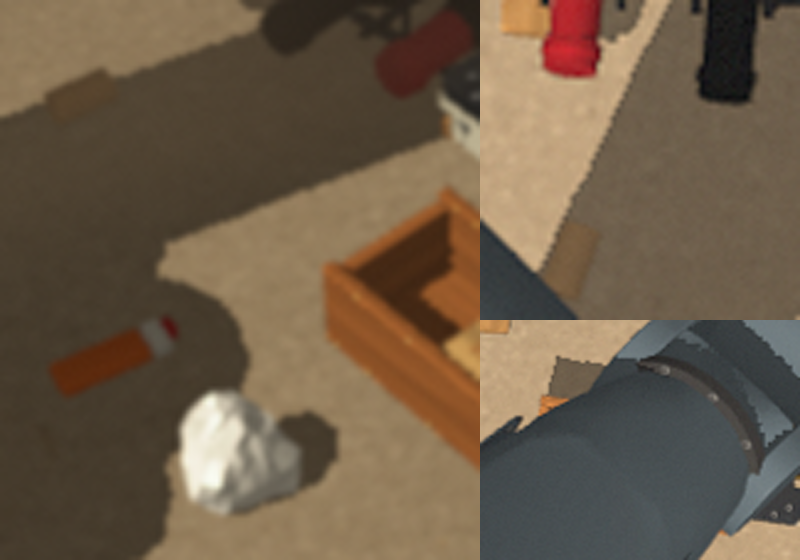

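The compartment is open. In the scene crop the cork lies with corners (45,95), (108,68), (118,92), (55,122); the top view shows it at about (571,262), partly hidden.

```bash
python3 - <<'E'
from h import *
f=lambda a,z:px("scene",np.array(a)/4+[225,160]-.4,z)[:,:2]
g=lambda a,z:px("top",(np.array(a)-[480,0])/4+[190,160]-.4,z)[:,:2]
ang=lambda P:np.degrees(np.arctan2(*(P[1]-P[0])[::-1]))
for P in (f([[45,95],[108,68]],16),f([[55,122],[118,92]],6)): print("scene edge",P.round(),ang(P),np.linalg.norm(P[1]-P[0]))
print("ctr scene",f([[82,95]],12)); P=g([[575,300],[600,232]],12); print("top edge",P,ang(P),np.linalg.norm(P[1]-P[0]))
E=px("top",np.array([[84,136],[101,63]])/4+[190,200]-.4,16);print("top0",E,ang(E[:,:2]))
print("in top coords of first crop edges",ang(px("top",np.array([[703,135],[718,66]])/4+[40,200],12)[:,:2]),ang(px("top",np.array([[664,130],[684,62]])/4+[40,200],12)[:,:2]))
E
```

```text
scene edge [[423. 131.]
 [467. 120.]] -13.86860115468115 45.43398981640105
scene edge [[417. 116.]
 [463. 107.]] -11.134323475743384 46.66798878318
ctr scene [[441.30047646 116.9834895 ]]
top edge [[414.02538755 111.12008705]
 [455.53410936 100.65761895]] -14.146989971792337 42.8069763583526
top0 [[415.19980458 116.88954956  16.        ]
 [459.30872524 111.44881562  16.        ]] -7.031784150275505
in top coords of first crop edges -6.289470193861054 -10.2063731774409
```

>>> arm_command(plan="-0.2 0 0 0 0 0 -1;-0.2 0 0 0 0 0 -1;-0.2 0 0 0 0 0 -1;-0.2 0 0 0 0 0 -1;-0.2 0 0 0 0 0 -1;-0.2 0 0 0 0 0 -1;-0.2 0 0 0 0 0 -1;-0.2 0 0 0 0 0 -1;-0.2 0 0 0 0 0 -1;-0.2 0 0 0 0 0 -1;-0.2 0 0 0 0 0 -1;-0.2 0 0 0 0 0 -1;-0.2 0 0 0 0 0 -0.2;-0.2 0 0 0 0 0 0")

```text
time_s: 9.0
tcp_pos: [435.7, -317.6, 201.8]
tcp_rot: [-0.001, 0.097, 0.995, 0.0]
contact_force: [-0.5, 0.6, -0.0]
opening: 0.602
grip_force: 0.0
```

>>> arm_command(plan="-0.2 0.1 0.5 0 0 0 0;-0.2 0.13 0.73 0 0 0 0;-0.2 0.13 0.73 0 0 0 0;-0.2 0.13 0.73 0 0 0 0;-0.2 0.13 0.73 0 0 0 0;-0.2 0.13 0.73 0 0 0 0;-0.2 0.13 0.73 0 0 0 0;-0.2 0.13 0.73 0 0 0 0;-0.2 0.13 0.73 0 0 0 0;-0.2 0.13 0.73 0 0 0 0;-0.2 0.13 0.73 0 0 0 0;-0.2 0.18 0.72 0 0 0 0;-0.2 0 0 0.5 0 0 0;-0.2 0 0 0.5 0 0 0;-0.2 0 0 0.5 0 0 0;-0.2 0 0 0.5 0 0 0;-0.2 0 0 0 0 0 0")

```text
time_s: 10.7
tcp_pos: [437.8, 115.2, 100.2]
tcp_rot: [-0.003, 0.097, 0.995, -0.001]
contact_force: [0.1, 0.5, 1.0]
opening: 0.596
grip_force: 0.0
```

```bash
python3 - <<'E'
from h import *
s=env.camera("scene");t=env.camera("top");cv2.imwrite("pics/scene3.png",s);cv2.imwrite("pics/top3.png",t)
o=env.observe();print(o["tcp_pos"],o["tcp_rot"],o["joint_positions"][5])
a=cv2.resize(s[120:260,170:310],(560,560),interpolation=cv2.INTER_CUBIC)
b=cv2.resize(t[170:250,170:250],(240,240),interpolation=cv2.INTER_CUBIC)
d=cv2.resize(t[190:270,310:420],(240,180),interpolation=cv2.INTER_CUBIC)
c=np.zeros((560,800,3),np.uint8);c[:,:560]=a;c[:240,560:]=b;c[240:420,560:]=d;cv2.imwrite("pics/crop3.png",c)
E
```

```text
[439.65563527 115.42553565 102.92820543] [-3.37624563e-04  9.65780151e-02  9.95325358e-01 -6.72812336e-05] -1.2231331674756865
```

View pics/crop3.png

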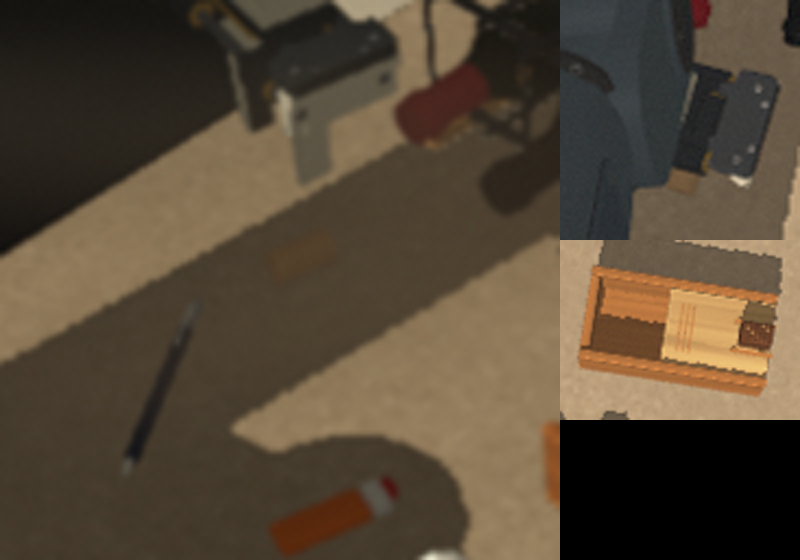

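The scene crop shows the cork at (302,254), unchanged, under the open fingers, and its near end in the top view at about (683,180). The compartment is clear and open.

>>> arm_command(plan="-0.2 0 0 0.5 0 0 0;-0.2 0 0 0.5 0 0 0;-0.2 0 0 0.5 0 0 0;-0.2 0 0 0.3 0 0 0;-0.2 0 0 0.14 0 0 0;-0.2 0 0 0.02 0 0 0;-0.2 0 0 0 0 0 0;0.2 0 0 0 0 0 0;0.4 0 0 0 0 0 0;0.5 0 0 0 0 0 0;0.8 0 0 0 0 0 0;0.8 0 0 0 0 0 0;0.8 0 0 0 0 0 0;0.8 0 0 0 0 0 0", newtons=10)

```text
time_s: 12.2
tcp_pos: [439.7, 115.4, 4.7]
tcp_rot: [0.0, 0.096, 0.995, 0.0]
contact_force: [-0.3, -0.1, 2.3]
opening: 0.243
grip_force: 9.9
```

>>> arm_command(plan="0.8 0 0 -0.3 0 0 0;0.8 0 0 -0.6 0 0 0;0.8 0 0 -0.8 0 0 0;0.8 0 0 -0.7 0 0 0;0.8 -0.1 -0.4 0 0 0 0;0.8 -0.13 -0.6 0 0 0 0;0.8 -0.13 -0.6 0 0 0 0;0.8 -0.13 -0.6 0 0 0 0;0.8 -0.13 -0.6 0 0 0 0;0.8 -0.13 -0.6 0 0 0 0;0.8 -0.13 -0.6 0 0 0 0;0.8 -0.13 -0.6 0 0 0 0;0.8 -0.13 -0.6 0 0 0 0;0.8 -0.13 -0.6 0 0 0 0;0.8 -0.02 -0.11 0 0 0 0;0.8 0 0 0.6 0 0 0;0.8 0 0 0 0 0 0")

```text
time_s: 13.9
tcp_pos: [444.9, -185.8, 92.3]
tcp_rot: [-0.002, 0.096, 0.995, 0.001]
contact_force: [-1.3, 0.3, 0.0]
opening: 0.246
grip_force: 9.9
```

```bash
python3 - <<'E'
from h import *
s=env.camera("scene");cv2.imwrite("pics/scene4.png",s)
o=env.observe();print(o["tcp_pos"],o["tcp_rot"],o["opening"])
cv2.imwrite("pics/crop4.png",cv2.resize(s[160:310,240:440],(800,600),interpolation=cv2.INTER_CUBIC))
E
```

```text
[ 445.59875424 -185.95828267   93.72699776] [-1.65857555e-03  9.56913840e-02  9.95409399e-01  7.32207381e-04] 0.24422864033370267
```

View pics/crop4.png

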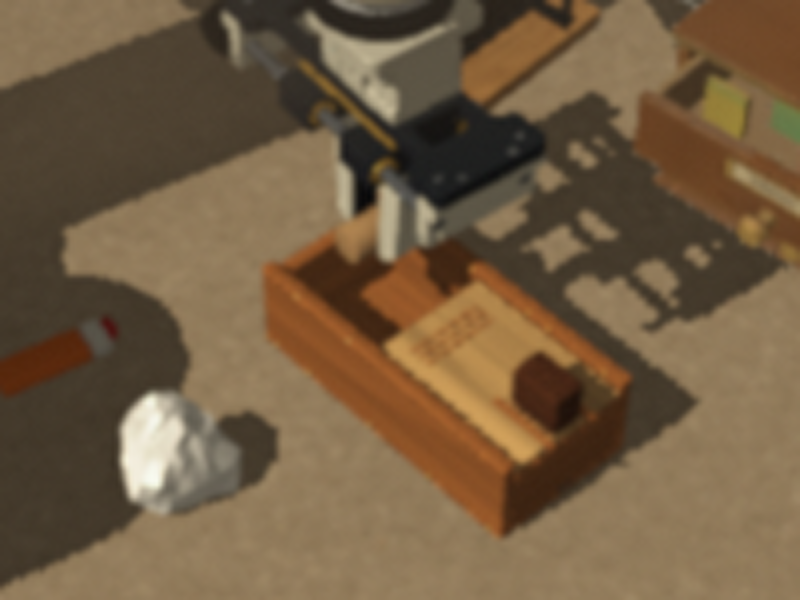

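The cork hangs in the fingers at crop (365,235) over the open compartment, and the cover and tab sit at the far end.

>>> arm_command(plan="0.8 0 0 0.4 0 0 0;0.8 0 0 0.4 0 0 0;0.8 0 0 0.4 0 0 0;0.8 0 0 0.3 0 0 0;0.8 0 0 0.08 0 0 0;0.8 0 0 0 0 0 0;0.8 0 0 0 0 0 0")

```text
time_s: 14.65
tcp_pos: [447.2, -187.0, 16.7]
tcp_rot: [0.001, 0.096, 0.995, -0.0]
contact_force: [0.3, -0.2, 0.2]
opening: 0.243
grip_force: 9.9
```

>>> arm_command(plan="0.8 0 0 0.05 0 0 0;0.8 0 0 0.02 0 0 0;0.4 0 0 0 0 0 0;0.2 0 0 0 0 0 0;0.2 0 0 0 0 0 0;0.2 0 0 0 0 0 0;0.2 0 0 -0.2 0 0 0;0.2 0 0 -0.4 0 0 0;0.2 0 0 -0.6 0 0 0;0.2 0 0 -0.6 0 0 0;0.2 0 0 -0.6 0 0 0;0.2 0 0 0 0 0 0")

```text
time_s: 15.85
tcp_pos: [448.3, -187.8, 136.2]
tcp_rot: [0.003, 0.096, 0.995, -0.001]
contact_force: [0.4, -0.8, -0.7]
opening: 0.4
grip_force: 0.0
```

>>> arm_command(plan="0.2 0 0 0 0 0 1;0.2 0 0 0 0 0 1;0.2 0 0 0 0 0 1;0.2 0 0 0 0 0 1;0.2 0 0 0 0 0 1;0.2 0 0 0 0 0 1;0.2 0 0 0 0 0 1;0.2 0 0 0 0 0 1;0.2 0 0 0 0 0 1;0.2 0 0 0 0 0 1;0.2 0 0 0 0 0 1;0.2 0 0 0 0 0 1;0.2 0 0 0 0 0 0.2;0.2 0 0 0 0 0 0;0.2 0 0 0 0 0 0")

```text
time_s: 17.35
tcp_pos: [446.5, -186.9, 132.0]
tcp_rot: [-0.0, 0.736, 0.677, -0.0]
contact_force: [-0.7, 0.0, -0.0]
opening: 0.4
grip_force: 0.0
```

```bash
python3 - <<'E'
from h import *
s=env.camera("scene");t=env.camera("top");cv2.imwrite("pics/scene5.png",s);cv2.imwrite("pics/top5.png",t)
o=env.observe();print(o["tcp_pos"],o["tcp_rot"],o["opening"])
c=np.zeros((600,800,3),np.uint8);c[:,:500]=cv2.resize(s[180:300,290:390],(500,600),interpolation=cv2.INTER_CUBIC)
c[:240,500:]=cv2.resize(t[185:265,310:410],(300,240),interpolation=cv2.INTER_CUBIC)
cv2.imwrite("pics/crop5.png",c)
E
```

```text
[ 446.57880003 -186.88908598  132.06930265] [-7.76519243e-05  7.35920355e-01  6.77068109e-01 -2.78278578e-05] 0.40279931245443995
```

View pics/crop5.png

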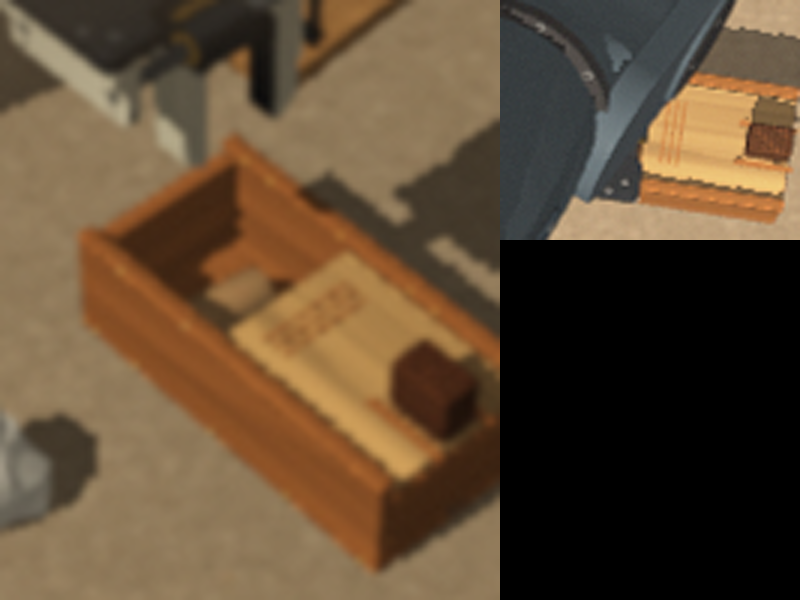

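The cork lies on the compartment floor at crop (243,290), the cover is fully open, and the tab is up at (433,390).

>>> arm_command(plan="0.2 -0.5 0 0 0 0 0;0.2 -0.6 0 0 0 0 0;0.2 -0.6 0 0 0 0 0;0.2 -0.6 0 0 0 0 0;0.2 -0.3 0 0 0 0 0;0.2 0 0 0.3 0 0 0;0.2 0 0 0.3 0 0 0;0.2 0 0 0.3 0 0 0;0.2 0 0 0.26 0 0 0;0.2 0 0 0 0 0 0;0.2 0 0 0 0 0 0")

```text
time_s: 18.55
tcp_pos: [435.7, -316.3, 74.3]
tcp_rot: [-0.0, 0.736, 0.677, 0.0]
contact_force: [0.4, -0.2, 0.6]
opening: 0.398
grip_force: 0.0
```

>>> arm_command(plan="0.5 0 0 0 0 0 0;0.7 0 0 0 0 0 0;0.8 0 0 0 0 0 0;0.8 0 0 0 0 0 0;0.8 0 0 0 0 0 0;0.8 0 0 0.1 0 0 0;0.8 0 0 0.1 0 0 0;0.8 0 0 0.04 0 0 0;0.8 0 0 0 0 0 0", newtons=30)

```text
time_s: 19.45
tcp_pos: [435.5, -316.6, 61.8]
tcp_rot: [-0.0, 0.737, 0.676, -0.0]
contact_force: [-4.2, -0.1, 6.0]
opening: 0.235
grip_force: 30.0
```

>>> arm_command(plan="0.8 0.06 0 0 0 0 0;0.8 0.1 0 0 0 0 0;0.8 0.1 0 0 0 0 0;0.8 0 0 0 0 0 0")

```text
time_s: 19.85
tcp_pos: [436.7, -303.1, 62.0]
tcp_rot: [-0.0, 0.736, 0.676, 0.0]
contact_force: [-3.4, 1.9, 5.6]
opening: 0.235
grip_force: 30.0
```

>>> arm_command(plan="0.8 0.16 0 0 0 0 0;0.8 0.2 0 0 0 0 0;0.8 0.2 0 0 0 0 0;0.8 0.2 0 0 0 0 0;0.8 0.2 0 0 0 0 0;0.8 0.12 0 0 0 0 0;0.8 0.08 0 0 0 0 0;0.8 0.04 0 0 0 0 0;0.8 0 0 0 0 0 0")

```text
time_s: 20.75
tcp_pos: [442.3, -243.6, 62.2]
tcp_rot: [0.0, 0.737, 0.676, 0.0]
contact_force: [-2.1, 2.4, 7.5]
opening: 0.234
grip_force: 30.0
```

>>> arm_command(plan="0.8 0.03 0 0 0 0 0;0.8 0.03 0 0 0 0 0;0.8 0 0 0 0 0 0")

```text
time_s: 21.05
tcp_pos: [442.5, -241.7, 62.4]
tcp_rot: [0.001, 0.736, 0.677, -0.0]
contact_force: [-4.6, -5.9, 6.7]
opening: 0.231
grip_force: 30.0
```

>>> arm_command(plan="0.8 0.02 0 -0.04 0 0 0;0.8 0 0 -0.1 0 0 0;0.8 0 0 -0.08 0 0 0;0.3 0 0 0 0 0 0;0.3 0 0 0 0 0 0;0.3 0 0 0 0 0 0;0.3 0 0 -0.1 0 0 0;0.3 0 0 -0.3 0 0 0;0.3 0 0 -0.6 0 0 0;0.3 0 0 -0.6 0 0 0;0.3 0 0 -0.6 0 0 0;0.3 0 0 0 0 0 0")

```text
time_s: 22.25
tcp_pos: [443.7, -240.5, 186.8]
tcp_rot: [0.003, 0.736, 0.677, 0.001]
contact_force: [0.1, -0.2, -0.6]
opening: 0.348
grip_force: 0.0
```

```bash
python3 - <<'E'
from h import *
s=env.camera("scene");s0=cv2.imread("pics/scene1.png")
c=np.hstack([cv2.resize(x[180:300,300:400],(400,480),interpolation=cv2.INTER_CUBIC) for x in (s0,s)])
cv2.imwrite("pics/crop6.png",c); o=env.observe();print(o["tcp_pos"],o["time_s"],o["contact_force"])
E
```

```text
[ 442.90230883 -240.04356181  184.77443834] 22.3 [ 0.02887314 -0.33699262 -0.79237287]
```

View pics/crop6.png

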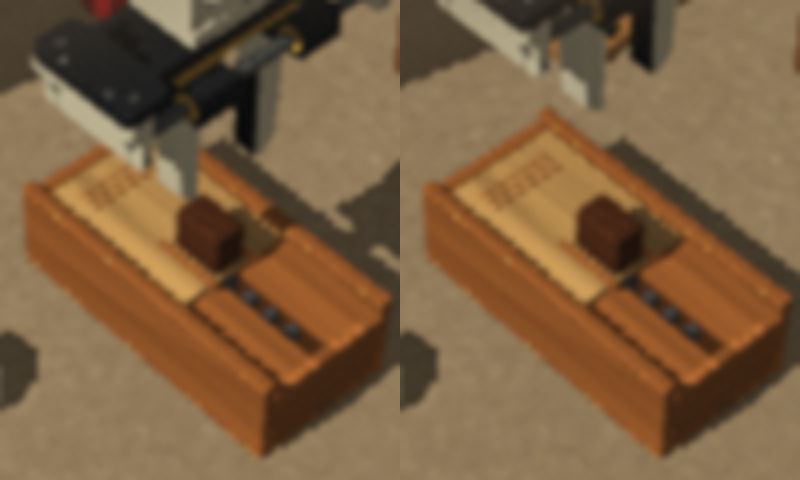

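The right half (now) shows the cover fully shut and the tab up at (610,230). It matches the starting state on the left (210,235), and nothing touches the box.

```bash
python3 -c "
from rig import env
print(env.hand_in())"
```

```text
the job is handed in; nothing more can be done
None
```

The cork is in the compartment, and the last camera view showed the cover fully shut with the tab up; I handed the job in at about 22 s, and the hand-in returned no verdict.

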